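# Dock the instrument rest on its locating pin

## Task

Pick up the instrument rest from the bench by its grip tab and put it on the steel dock, its long edge with the hole against the fence; the locating pin's place along the fence is not known exactly, so with light pressure slide the rest along until its hole drops over the pin. Leave it fully home, flat on the dock plate with its edge along the fence, and let go; do not press or knock anything hard, and leave the other things on the bench alone.

Things in the scene. Friction and masses are not known exactly. Their poses are not given: they have to be found in the camera images.
- dock: Fixed bare-steel dock plate, 110 (x) by 200 (y) by 10 mm thick; origin at the centre of its underside, on the bench, z up. A fence runs along its +x side: inner face at x = +43 mm, 12 thick, top 34 mm above the bench. With the rest home, the rest's origin is at x = about 2.5, y = the pin's y, z = 10 mm here, x axes parallel. More than 30 N of the rest on dock or pin is too rough: keep below 10.
- slot_mid (a point): Point fixed on the dock: middle of the pin's slot, on the plate's top, at x = 22.5, y = 0, z = 10 mm of the dock. The steel locating pin (12 mm diameter, 10 mm tall, top 3 mm tapering to 8 mm) stands firmly clamped in the slot, anywhere from 18 mm to -18 mm from this point along the dock's y. Its own place is not reported: see it or feel for it.
- rest: Loose bare-aluminium instrument rest, 0.28 to 0.44 kg: a plate 80 (x) by 110 (y) by 8 mm, origin at the centre of its underside, z up. Notched cheeks 8 mm thick stand along both short ends, to 34 mm above the underside. Its +x edge, the long edge nearer the hole, goes to the fence. Off the pin it rides on the pin's tip, underside at dock z = 20 mm; with the hole over the pin it drops 10 mm.
- rest_hole (a point): Centre of the rest's round through hole, 14 mm in diameter, on the underside: x = 20, y = 0, z = 0 mm of the rest. When home, it has 1 mm play all round the pin, and the rest's +x edge is 0.5 mm (1.5 at most) from the fence.
- rest_grip (a point): Point in the rest's grip tab, at x = -15, y = 0, z = 33 mm of the rest. The tab is an upright bar 12 mm thick (x), 50 mm long (y), its top 46 mm above the rest's underside (38 above its plate); pinch it across x from above.
- tweezers: Bystander: steel tweezers, 125 mm long along x, 15 wide, 8 high. Origin: centre of the underside.
- bowl: Bystander: steel bowl, rim radius 50 mm, 40 mm high. Origin: centre of the underside.
- carton: Bystander: small white carton, 50 by 90 by 30 mm high. Origin: centre of the underside.
- scissors: Bystander: steel scissors, about 170 mm long along x, 6 high. Origin: near the middle of the length, on the underside.
Not all that is in view belongs to the job. Leave any orange or yellow look-alike of the dock alone.

How it is judged (in metres and radians):
On the way, in this order (a step that is already met when the one before it is completed fails the run):
1. the rest is lifted clear of the bench in the gripper (height (world z) of rest above 0.03 m and contact force between the fingers and rest above 0.5 N), for 0.2 s.
2. the rest is home on the dock, the pin through its hole (z of rest in the frame of dock between 0.008 and 0.012 m and x of rest in the frame of dock between -0.001 and 0.006 m and y of rest in the frame of dock between -0.024 and 0.024 m and angle between the x axis of rest and the x axis of dock, either way round below 0.06 rad and angle between rest's own z axis and vertical below 0.035 rad), for 0.2 s.
At the end, for the whole second after the job is handed in: Rest flat on the dock plate (within 2 mm, tilt under 2 degrees) with the pin through its hole: its origin in the dock frame at x -1 to +6 mm, y within 24 mm (flat there only if over the pin), x axes within 0.06 rad; released and at rest (all of step 2 and contact force between the fingers and rest below 0.05 N and linear speed of rest below 0.01 m/s); the robot touches nothing.
It fails at once if the rest is pressed or knocked against the dock or its pin with more than 30 N (contact force between rest and dock above 30 N).
It fails at once if the arm presses on the dock with more than 25 N (contact force between the arm and dock above 25 N).
It fails at once if tweezers, bowl, carton or scissors are moved more than 20 mm (distance of any of tweezers, bowl, carton, scissors from where it was at the start of the episode above 0.02 m).
It also fails if it takes over 72 s, if anything falls off the work surface, if the arm or the gripper's body presses on something with over 40 N, if the wrist force passes 120 N, or if a joint passes its speed limit or range.

## Robot

A 6-joint arm with a two-finger parallel gripper is mounted at the origin on the work surface. World frame = base frame: x ahead of the robot, y to its left, z up, the work surface at z = 0. Lengths are in mm, angles in degrees, forces in N, time in s.
With the tool pointing down it reaches from about 375 to 925 mm from the base axis. Payload 5.7 kg.
Tool frame: the origin (TCP) lies on the front face of the gripper's body, between the roots of the fingers; the fingertips stand 73 mm ahead of it and the grasp point (between the pads) lies 54 mm ahead of it; z points along the fingers, y is the direction in which the jaws open and shut (so a half turn about z gives the same grasp; the last joint's range is limited). The gripper opens to 85 mm and grips with 20 to 120 N. Pads are 22 mm wide; open, the fingers measure 114 mm over their backs; the gripper's body (76 mm by 85 mm) begins 54 mm behind the grasp point. The pads swing forward as they close: fully open they stand 13 mm farther back than shut.
Start: joints at [-77.985, 20.558, 86.54, -0, 72.909, -6.595], TCP at [191.457, -568.609, 303.867] pointing down, gripper open.
Joint ranges: [-170.27, 170.27], [-57.76, 135], [12.27, 136.19], [-55.21, 235.2], [11.17, 155.16], [-170.74, 170.74]. Speed limits (degrees/s): [136.94, 136.94, 180, 180, 180, 180].

## Interface

Orientations are given as a 3x3 rotation matrix whose columns are the frame's x, y, z axes.
In Python, from bench import r gives the robot as it stands.
- The arm moves only by the tool carry_out, never from a script. Its argument "steps" is a list of rows, each a list of 3 entries, a list of its own where there are three numbers: the shift along the tool's x, y, z in mm, then the turn about the tool's z in rad, then the closure, from 0 (fully open) to 1 (shut). A call has 1 to 10 rows; each row shifts and turns the commanded pose from where the row before left it, along the tool's axes as they then stand; what a row does not reach is not made up. A row lasts 1/8 s, in which the tool goes at most 62.5 mm and 10.7 degrees, less where a joint would pass 70% of its speed; a pose out of reach is approached as far as the arm can. A call with a gripper value outside its range is refused whole. The fingers move at their own pace and stop on an object; "newtons" is the grip in N (left out, the last holds). Time passes only in rows, so rows that do not move let the fingers close. It gives the time, the measured TCP pose, the force and the opening at its end, in the units of the state.
- r.get_obs(): the state, without advancing time (a new reading comes with each control period).
- r.snapshot(name): name is "scene" or "top"; returns (picture, depth): 420x560x3 uint8, red, green, blue; 420x560 float32, mm along the optical axis (not along the pixel's ray), 0 where there is no reading.
- r.camera_info(name): a dict with "intrinsics" (3x3 intrinsics, pixels), "k1" (the pictures are not rectified: a ray, as slopes to the right and down, at radius r is drawn at 1 + k1 r^2 times it, then the intrinsics apply), "xyz" and "rotation" of the camera in the world. Camera axes: x right, y down, z forward; pixel columns grow to the right and rows downward; lengths in mm; the calibration is good to about 2 mm. A picture is of the moment at which its call begins. camera_info takes no time and is no camera call.
- r.close_job(): hands the job in, once; it reports no verdict.
Trained networks look in the newest picture that a camera, given by its name, has taken for a name from the list of things; names that differ only in an ending like _2 or _b are one class to them, and where a whole thing is asked for, a point or a joint stands for the part that bears it (a point fixed in the world has none). Each returns a list of dicts, best first, with "confidence" (0 to 1); they miss things now and then, are a little off and sometimes report something else, mostly with a low value. They report only what shows in the picture. A call takes as long as a camera call. They do not tell look-alikes from the thing itself.
- r.find_in(name, camera): "extent" ([left, top, right, bottom] in pixels, round what is visible of it).
The state is a dict: "clock": time; "q": joint angles; "joint_vel": joint speeds; "tau": joint torques, N m; "ee_pos": TCP position; "orientation": TCP orientation; "wrist_force": force on the tool from outside, world axes, zero at the start; "moment": the same for the moment, N m; "gripper_width": finger opening in mm.
Only numpy, scipy, OpenCV 4.12 (cv2) and the standard library are available. Lean on these libraries where they do the work, as an engineer would, in place of code of your own. Each camera call takes 0.05 s, during which the arm holds its last target. There are 200 camera calls.

## Working session

There is one attempt and no reset: what is moved stays moved. The work goes in short steps, Python scripts to look and compute and a tool call to move; the robot and the scene stay as the last step left them, time stands still between calls to the robot, and variables do not carry over. Pictures are saved under pics/ and viewed, about 8 in all and at most 12, crops included, and the job is handed in when it is done.

Besides the shell and the picture viewer there is one more tool, called after "Request:" as a command line: name --argument value ..., lists and objects as JSON in quotes. carry_out: Moves the arm, as the interface text tells. Its arguments: {"type":"object","properties":{"steps":{"type":"array"},"newtons":{"type":"number"}},"required":["steps"]}

```bash
mkdir -p pics; cat > h.py <<'E'
import numpy as np, cv2
from bench import r
def world(name, u, v, d):
    """pixels (arrays) + depth -> world points"""
    c=r.camera_info(name); K=np.array(c["intrinsics"]); k1=c["k1"]
    p=np.stack([np.ravel(u),np.ravel(v)],-1).astype(float)[:,None]
    s=cv2.undistortPoints(p,K,np.array([k1,0,0,0.]))[:,0]
    z=np.ravel(d)[:,None]
    return np.hstack([s*z,z])@np.array(c["rotation"]).T+np.array(c["xyz"])
def cloud(name,depth):
    v,u=np.indices(depth.shape)
    return world(name,u,v,depth).reshape(*depth.shape,3)
E
python3 - <<'E'
from h import *
for n in ("top","scene"):
    im,d=r.snapshot(n); cv2.imwrite(f"pics/{n}0.png",im[:,:,::-1]); np.save(f"{n}0.npy",d)
    c=r.camera_info(n); print(n,np.round(c["xyz"]),c["k1"],np.round(c["rotation"],3).tolist(),np.round(c["intrinsics"],1).tolist())
    for k in ("dock","rest","rest_grip","tweezers","bowl","carton","scissors"):
        print(k,[(np.round(f["extent"]).tolist(),round(f["confidence"],2)) for f in r.find_in(k,n)])
print(r.get_obs())
E
```

```text
top [ 415.  -39. 1156.] 0.0338310629691838 [[0.025, -0.996, 0.086], [-1.0, -0.025, 0.001], [0.001, -0.086, -0.996]] [[442.9, 0.0, 280.6], [0.0, 442.9, 202.0], [0.0, 0.0, 1.0]]
dock [([299.0, 170.0, 380.0, 226.0], 0.66), ([359.0, 268.0, 444.0, 315.0], 0.64), ([120.0, 285.0, 203.0, 329.0], 0.56)]
rest [([154.0, 187.0, 203.0, 233.0], 0.86)]
rest_grip [([152.0, 188.0, 202.0, 234.0], 0.71)]
tweezers [([265.0, 208.0, 283.0, 260.0], 0.87)]
bowl [([253.0, 99.0, 298.0, 137.0], 0.94)]
carton [([327.0, 114.0, 363.0, 142.0], 0.61)]
scissors [([173.0, 89.0, 206.0, 151.0], 0.82)]
scene [ 866.  478. 1088.] -0.10326138416967746 [[-0.804, 0.516, -0.295], [0.594, 0.687, -0.418], [-0.013, -0.512, -0.859]] [[539.7, 0.0, 274.5], [0.0, 539.7, 203.9], [0.0, 0.0, 1.0]]
dock [([182.0, 137.0, 276.0, 210.0], 0.89), ([402.0, 199.0, 497.0, 289.0], 0.8), ([229.0, 62.0, 308.0, 124.0], 0.64)]
rest [([321.0, 262.0, 388.0, 321.0], 0.7)]
rest_grip [([326.0, 264.0, 384.0, 321.0], 0.69)]
tweezers [([281.0, 181.0, 324.0, 218.0], 0.64), ([147.0, 184.0, 169.0, 225.0], 0.59)]
bowl [([174.0, 242.0, 219.0, 286.0], 0.62), ([32
[... 214 characters left out ...]
30e-03,
        7.29083091e+01, -6.59639018e+00]), 'joint_vel': array([-0.00672731,  0.02680175,  0.00547034, -0.05296546,  0.03100644,
       -0.00244909]), 'tau': array([-2.64046867e-03, -5.27530181e+01, -2.79043561e+01, -8.44337592e-04,
        1.77023285e-03,  3.81946421e-06]), 'ee_pos': array([ 191.44714225, -568.62303808,  303.87925267]), 'orientation': array([[ 9.47717803e-01,  3.19109646e-01,  1.39818656e-06],
       [ 3.19109645e-01, -9.47717800e-01,  7.38635969e-05],
       [ 2.48956726e-05, -6.95556709e-05, -9.99999997e-01]]), 'wrist_force': array([ 0.05078774,  0.54585969, -1.60202992]), 'moment': array([-0.00957407, -0.04117149,  0.00379895]), 'gripper_width': 85.59327874800952}
```

View pics/top0.png

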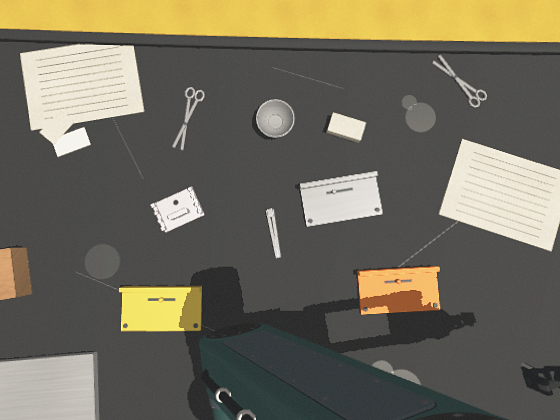

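View pics/scene0.png

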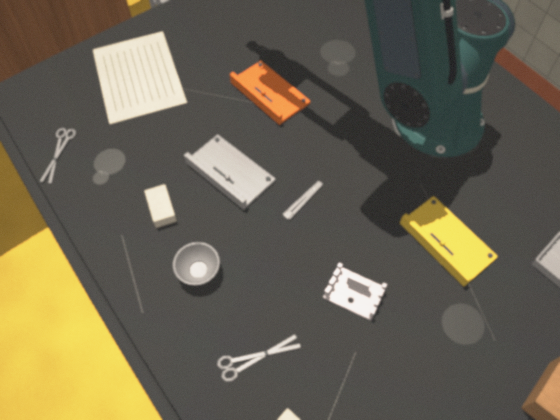

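The top view shows three docks: grey steel (299–380, 170–226), orange (359–444, 268–315) and yellow (120–203, 285–329). The grey one fits "bare steel", and the coloured two are the look-alikes. The rest is at (154–203, 187–233), with its hole at about (176, 202) and its tab at about (178, 213). I'll check both in one enlarged crop and measure the depth.

```bash
python3 - <<'E'
from h import *
im=cv2.imread("pics/top0.png"); d=np.load("top0.npy")
a=cv2.resize(im[160:235,292:388],None,fx=8,fy=8,interpolation=cv2.INTER_CUBIC)[:, :768]
b=cv2.resize(im[180:240,145:212],None,fx=6,fy=6,interpolation=cv2.INTER_CUBIC)
a=cv2.resize(a,(480,375))
o=np.zeros((380,800,3),np.uint8); o[:375,:480]=a; bb=cv2.resize(b,(310,278)); o[:278,485:795]=bb
cv2.imwrite("pics/crop1.png",o)
W=cloud("top",d)
np.save("W.npy",W)
def rect(m):
    P=W[m][:,:2].astype(np.float32); return cv2.minAreaRect(P), m.sum()
Z=W[...,2]
box=lambda l,t,rr,b:(np.indices(d.shape)[1]>=l)&(np.indices(d.shape)[1]<=rr)&(np.indices(d.shape)[0]>=t)&(np.indices(d.shape)[0]<=b)
D=box(290,160,390,235)&(d>0); R=box(145,178,212,242)&(d>0)
print("bench z",np.median(Z[box(230,150,250,200)]))
print("dock hist",np.histogram(Z[D],bins=range(-10,50,4)))
print("rest hist",np.histogram(Z[R],bins=range(-10,60,4)))
print("dock",rect(D&(Z>6)),"fence",rect(D&(Z>26)), "plate med",np.median(Z[D&(Z>6)&(Z<16)]))
print("rest",rect(R&(Z>4)),"tab",rect(R&(Z>39)))
E
```

```text
bench z 0.07894171221278157
dock hist (array([  16,  722, 2670,  944, 1326, 1407,  131,   21,   16,   24,  183,
        173,   13,    0]), array([-10,  -6,  -2,   2,   6,  10,  14,  18,  22,  26,  30,  34,  38,
        42,  46]))
rest hist (array([  15,  535, 1947,  723,  631,  171,   29,   62,   61,   27,   54,
         44,    9,   52,   44,    3,    0]), array([-10,  -6,  -2,   2,   6,  10,  14,  18,  22,  26,  30,  34,  38,
        42,  46,  50,  54,  58]))
dock (((529.972900390625, -193.3687744140625), (252.29330444335938, 188.17340087890625), 89.27108001708984), np.int64(3294)) fence (((573.3802490234375, -183.1468505859375), (14.10787296295166, 199.7859344482422), 11.530450820922852), np.int64(393)) plate med 10.19308001062359
rest (((487.074462890625, 227.7393035888672), (165.46363830566406, 172.7882537841797), 2.8913495540618896), np.int64(1413)) tab (((478.583984375, 205.1456298828125), (19.365224838256836, 82.67581176757812), 16.305952072143555), np.int64(106))
```

View pics/crop1.png

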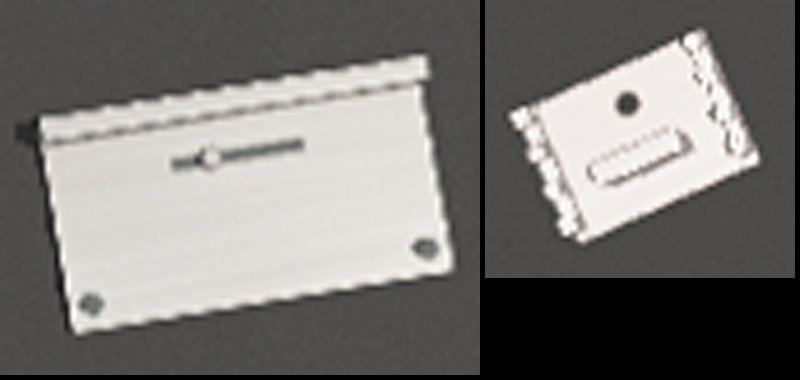

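Crop: the grey dock is bare steel with its fence on the far (+x) side. The slot spans (326, 193) to (353, 189), with the pin at about (334, 191). The rest's hole is at (175.7, 202.5), on the far side of its tab. Next I'll fit both poses by matching silhouettes in both cameras.

```bash
cat >> h.py <<'E'
from scipy.optimize import minimize
def proj(name,P):
    c=r.camera_info(name); R=np.array(c["rotation"]); 
    q=(np.asarray(P,float)-np.array(c["xyz"]))@R
    return cv2.projectPoints(q,np.zeros(3),np.zeros(3),np.array(c["intrinsics"]),np.array([c["k1"],0,0,0.]))[0][:,0]
def place(p,P):
    c,s=np.cos(p[2]),np.sin(p[2]); P=np.asarray(P,float)
    return np.c_[P[:,0]*c-P[:,1]*s+p[0],P[:,0]*s+P[:,1]*c+p[1],P[:,2]+(p[3] if len(p)>3 else 0)]
def bx(x0,x1,y0,y1,z0,z1): return [[x,y,z] for x in(x0,x1) for y in(y0,y1) for z in(z0,z1)]
DOCK=[bx(-55,55,-100,100,0,10),bx(43,55,-100,100,0,34)]
REST=[bx(-40,40,-55,55,0,8),bx(-40,40,-55,-47,0,34),bx(-40,40,47,55,0,34),bx(-21,-9,-25,25,0,46)]
def fit(name,im,boxes,p0,ext,z=0,thr=125):
    S=4; l,t,rr,b=[int(v) for v in ext]; l-=8;t-=8;rr+=8;b+=8
    g=cv2.cvtColor(im,cv2.COLOR_RGB2GRAY)[t:b,l:rr]
    m=cv2.resize(g,None,fx=S,fy=S,interpolation=cv2.INTER_CUBIC)>thr
    m=cv2.morphologyEx(m.astype(np.uint8),cv2.MORPH_CLOSE,np.ones((25,25)))
    m=cv2.GaussianBlur(m.astype(np.float32),(0,0),3)
    def cost(p):
        o=np.zeros(m.shape,np.uint8)
        for B in boxes:
            uv=(proj(name,place([p[0],p[1],p[2]/100,z],B))-[l,t]+.5)*S-.5
            cv2.fillConvexPoly(o,np.round(cv2.convexHull(uv.astype(np.float32))*16).astype(np.int32),1,shift=4)
        return np.abs(cv2.GaussianBlur(o.astype(np.float32),(0,0),3)-m).sum()/m.sum()
    p=np.array([p0[0],p0[1],p0[2]*100])
    for k in (15,4): 
        s=minimize(cost,p,method="Nelder-Mead",options=dict(initial_simplex=p+np.vstack([np.zeros(3),np.eye(3)*k]),xatol=.05,fatol=1e-5)); p=s.x
    return np.array([p[0],p[1],p[2]/100]),s.fun
E
python3 - <<'E'
from h import *
E={"top":([299,170,380,226],[154,187,203,233]),"scene":([182,137,276,210],[321,262,388,321])}
for n in E:
    im=cv2.imread(f"pics/{n}0.png")[:,:,::-1].copy()
    for nm,B,p0,e in (("dock",DOCK,[525,-180,0.2],E[n][0]),("rest",REST,[492,210,-0.3],E[n][1])):
        best=min((fit(n,im,B,[p0[0],p0[1],a],e) for a in (p0[2],-p0[2],0)),key=lambda s:s[1])
        print(n,nm,np.round(best[0],3),round(best[1],4))
def onplane(n,uv,z):
    P=world(n,[uv[0]]*2,[uv[1]]*2,[500,1000]); t=(z-P[0,2])/(P[1,2]-P[0,2]); return P[0]+t*(P[1]-P[0])
for nm,uv,z in (("pin",(334,191.4),20),("slot+",(326.4,192.8),10),("slot-",(352.8,188.6),10),("hole",(175.7,202.5),8)):
    print(nm,np.round(onplane("top",uv,z),1))
im=cv2.imread("pics/scene0.png")
cv2.imwrite("pics/crop2.png",cv2.resize(im[132:215,178:280],None,fx=7,fy=7,interpolation=cv2.INTER_CUBIC))
E
```

```text
top dock [ 5.25721e+02 -1.93440e+02  1.89000e-01] 0.01Traceback (most recent call last):
  File "<stdin>", line 6, in <module>
  File "<stdin>", line 6, in <genexpr>
  File "h.py", line 38, in fit
    s=minimize(cost,p,method="Nelder-Mead",options=dict(initial_simplex=p+np.vstack([np.zeros(3),np.eye(3)*k]),xatol=.05,fatol=1e-5)); p=s.x
    res = _minimize_neldermead(fun, x0, args, callback, bounds=bounds,
                               **options)
    fxr = func(xr)
    fx = function(np.copy(x), *(wrapper_args + args))
  File "h.py", line 33, in cost
    uv=(proj(name,place([p[0],p[1],p[2]/100,z],B))-[l,t]+.5)*S-.5
        ~~~~^^^^^^^^^^^^^^^^^^^^^^^^^^^^^^^^^^^^^^
  File "h.py", line 15, in proj
    c=r.camera_info(name); R=np.array(c["rotation"]);
ValueError: time passes only in moves, steps and waits
```

Too many `camera_info` queries, so I'll cache the result.

```bash
sed -i 's/c=r.camera_info(name)/c=info(name)/' h.py; sed -i '2a import functools\n@functools.cache\ndef info(n): return r.camera_info(n)\ndef onplane(n,uv,z):\n    P=world(n,[uv[0]]*2,[uv[1]]*2,[500,1000]); t=(z-P[0,2])/(P[1,2]-P[0,2]); return P[0]+t*(P[1]-P[0])' h.py
python3 - <<'E'
from h import *
E={"top":([299,170,380,226],[154,187,203,233]),"scene":([182,137,276,210],[321,262,388,321])}
for n in E:
    im=cv2.imread(f"pics/{n}0.png")[:,:,::-1].copy()
    for nm,B,p0,e in (("dock",DOCK,[525,-180,0.2],E[n][0]),("rest",REST,[492,210,-0.3],E[n][1])):
        best=min((fit(n,im,B,[p0[0],p0[1],a],e) for a in (p0[2],-p0[2],0)),key=lambda s:s[1])
        print(n,nm,np.round(best[0],3),round(best[1],4))
for nm,uv,z in (("pin",(334,191.4),20),("slot+",(326.4,192.8),10),("slot-",(352.8,188.6),10),("hole",(175.7,202.5),8)):
    print(nm,np.round(onplane("top",uv,z),1))
im=cv2.imread("pics/scene0.png")
cv2.imwrite("pics/crop2.png",cv2.resize(im[132:215,178:280],None,fx=7,fy=7,interpolation=cv2.INTER_CUBIC))
E
```

```text
top dock [ 5.25721e+02 -1.93440e+02  1.89000e-01] 0.01
top rest [4.89173e+02 2.28447e+02 4.54000e-01] 0.0339
scene dock [ 5.21049e+02 -1.94417e+02  1.79000e-01] 0.1028
scene rest [4.88696e+02 2.28647e+02 4.44000e-01] 0.0501
pin [ 543.8 -174.2   20. ]
slot+ [ 540.8 -155.7   10. ]
slot- [ 553.5 -224.2   10. ]
hole [505.8 235.    8. ]
```

View pics/crop2.png

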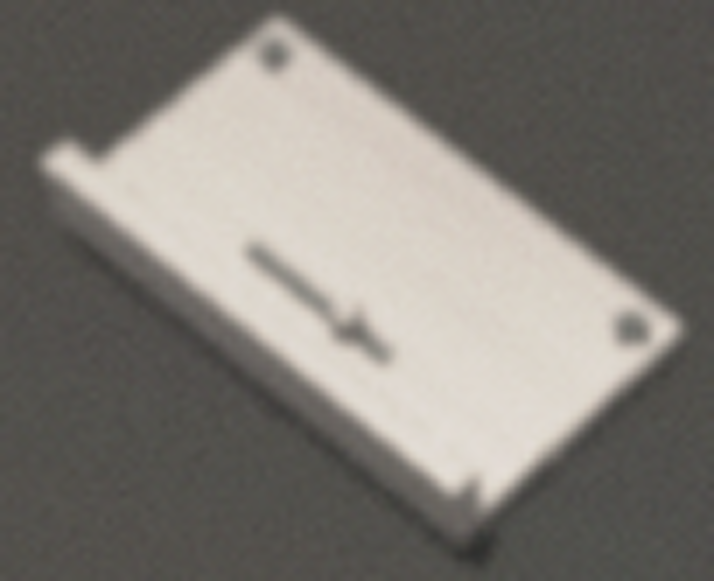

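The scene crop is consistent with the top view: fence on the lower-left side, slot from (250, 245) to (390, 358), and the pin near (340, 320), towards +y. The scene dock fit was spoiled by the fence's dark side. The top dock fit matches the measured slot centre within 1 mm, so I'll use dock (525.7, −193.4, 0.189). The rest fits agree within 0.5 mm: about (489, 228.5, 0.45). Next is a planner for the rows.

```bash
cat > plan.py <<'E'
import numpy as np
from bench import r
def rows(targets, g, pos=None, yaw=None, dec=0):
    """targets: (x,y,z,yaw_of_tool_y,nrows); tool pointing down. Rounded rows, simulated with the rounding."""
    o=r.get_obs(); R=o["orientation"]
    p=np.array(o["ee_pos"] if pos is None else pos,float); a=np.arctan2(R[1,1],R[0,1]) if yaw is None else yaw
    out=[]
    for x,y,z,ty,n in targets:
        for k in range(n,0,-1):
            d=(np.array([x,y,z])-p)/k
            X=np.array([-np.sin(a),np.cos(a),0])*-1  # tool x = y cross z, z down
            X=np.cross([np.cos(a),np.sin(a),0],[0,0,-1]); Y=np.array([np.cos(a),np.sin(a),0])
            s=np.round([d@X,d@Y,-d[2]],dec); t=round(-(ty-a)/k,3 if dec else 2)
            p=p+s[0]*X+s[1]*Y-[0,0,s[2]]; a-=t
            out.append([s.tolist(),t,g])
    for i in range(0,len(out),10): print(out[i:i+10])
    print("end",np.round(p,1),round(a,4))
E
python3 - <<'E'
from plan import *; from h import onplane
print("tab",onplane("top",(178.1,213.1),46))
rows([(440,-200,270,-.5,9),(475.5,222,220,.449,11)],0)
E
```

```text
tab [476.35646233 218.7242806   46.        ]
[[[39.0, -30.0, 4.0], np.float64(-0.08), 0], [[42.0, -27.0, 4.0], np.float64(-0.08), 0], [[43.0, -23.0, 4.0], np.float64(-0.08), 0], [[45.0, -20.0, 4.0], np.float64(-0.08), 0], [[47.0, -16.0, 4.0], np.float64(-0.09), 0], [[48.0, -12.0, 3.0], np.float64(-0.08), 0], [[49.0, -8.0, 4.0], np.float64(-0.09), 0], [[49.0, -4.0, 3.0], np.float64(-0.08), 0], [[50.0, 1.0, 4.0], np.float64(-0.09), 0], [[35.0, -15.0, 5.0], np.float64(-0.09), 0]]
[[[37.0, -12.0, 4.0], np.float64(-0.09), 0], [[37.0, -9.0, 5.0], np.float64(-0.09), 0], [[38.0, -6.0, 4.0], np.float64(-0.08), 0], [[38.0, -2.0, 5.0], np.float64(-0.09), 0], [[39.0, 1.0, 4.0], np.float64(-0.08), 0], [[38.0, 4.0, 5.0], np.float64(-0.09), 0], [[38.0, 8.0, 4.0], np.float64(-0.08), 0], [[37.0, 10.0, 5.0], np.float64(-0.09), 0], [[36.0, 14.0, 4.0], np.float64(-0.08), 0], [[35.0, 16.0, 5.0], np.float64(-0.09), 0]]
end [475.  222.  219.9] 0.454
```

Request:
carry_out --steps '[[[39,-30,4],-0.08,0],[[42,-27,4],-0.08,0],[[43,-23,4],-0.08,0],[[45,-20,4],-0.08,0],[[47,-16,4],-0.09,0],[[48,-12,3],-0.08,0],[[49,-8,4],-0.09,0],[[49,-4,3],-0.08,0],[[50,1,4],-0.09,0],[[35,-15,5],-0.09,0]]'

```text
clock: 2.05
ee_pos: [445.9, -160.5, 265.2]
orientation: [[0.391, 0.92, 0.002], [0.92, -0.391, -0.001], [0.0, 0.002, -1.0]]
wrist_force: [0.9, -0.4, 0.2]
gripper_width: 85.7
```

Request:
carry_out --steps '[[[37,-12,4],-0.09,0],[[37,-9,5],-0.09,0],[[38,-6,4],-0.08,0],[[38,-2,5],-0.09,0],[[39,1,4],-0.08,0],[[38,4,5],-0.09,0],[[38,8,4],-0.08,0],[[37,10,5],-0.09,0],[[36,14,4],-0.08,0],[[35,16,5],-0.09,0]]'

```text
clock: 3.3
ee_pos: [475.3, 223.4, 220.0]
orientation: [[-0.441, 0.897, 0.001], [0.897, 0.441, 0.0], [-0.0, 0.001, -1.0]]
wrist_force: [1.2, 0.3, 0.6]
gripper_width: 85.1
```

```bash
python3 - <<'E'
from plan import *
o=r.get_obs(); print(o["ee_pos"],o["orientation"],o["q"],o["wrist_force"],o["clock"])
rows([(475.5,222,88,.449,6)],0,dec=1)
from h import *
im,d=r.snapshot("top"); cv2.imwrite("pics/top1.png",im[:,:,::-1])
im,d=r.snapshot("scene"); cv2.imwrite("pics/scene1.png",im[200:410,230:470,::-1].repeat(3,0).repeat(3,1)[:600,:800])
E
```

```text
[475.26588972 223.39881347 220.03758481] [[-4.41211547e-01  8.97402817e-01  7.45582133e-04]
 [ 8.97403122e-01  4.41211471e-01  2.72043329e-04]
 [-8.48269402e-05  7.89116392e-04 -9.99999685e-01]] [ 1.76358303e+01  1.98998806e+01  1.01370626e+02  2.23811950e-03
  5.86840599e+01 -8.54654239e+00] [1.24595866 0.31627917 0.58763232] 3.3
[[[-0.2, -0.1, 22.0], np.float64(0.001), 0], [[-0.2, -0.1, 22.0], np.float64(0.001), 0], [[-0.2, -0.1, 22.0], np.float64(0.001), 0], [[-0.3, -0.0, 22.0], np.float64(0.002), 0], [[-0.2, -0.1, 22.0], np.float64(0.001), 0], [[-0.3, -0.0, 22.0], np.float64(0.002), 0]]
end [475.5 222.   88. ] 0.4489
```

View pics/scene1.png

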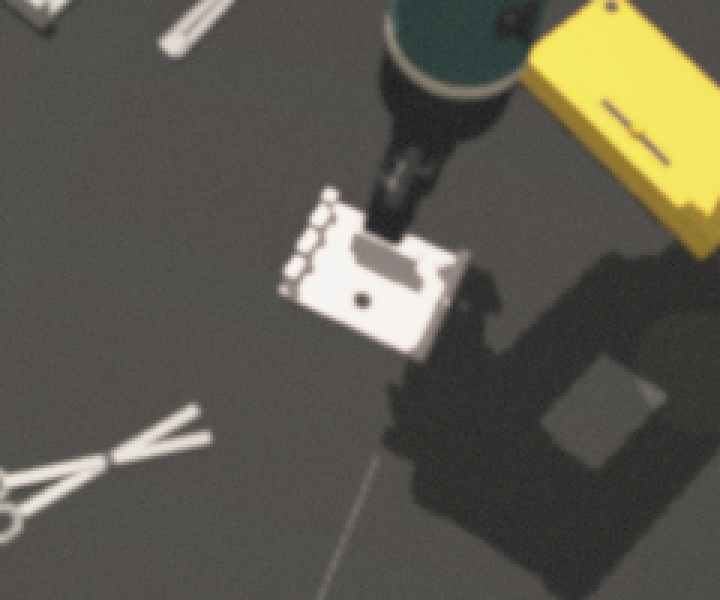

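The scene crop shows the gripper above the rest, with the tab below it and clear room around. Descending to just above the grasp to check the pose first.

Request:
carry_out --steps '[[[0,0,25],0,0],[[0,0,25],0,0],[[0,0,25],0,0],[[0,0,10],0,0],[[0,0,0],0,0]]'

```text
clock: 4.03
ee_pos: [474.8, 221.5, 134.7]
orientation: [[-0.438, 0.899, -0.001], [0.899, 0.438, -0.0], [0.0, -0.001, -1.0]]
wrist_force: [0.3, -0.5, 0.1]
gripper_width: 85.2
```

```bash
python3 - <<'E'
from plan import *
rows([(475.5,222,88,.449,4)],0,dec=1)
E
```

```text
[[[0.0, 0.2, 11.7], np.float64(0.001), 0], [[0.0, 0.2, 11.7], np.float64(0.001), 0], [[0.1, 0.2, 11.7], np.float64(0.001), 0], [[0.0, 0.2, 11.6], np.float64(0.001), 0]]
end [475.5 222.   88. ] 0.4493
```

Request:
carry_out --steps '[[[0,0.2,12],0,0],[[0,0.2,12],0,0],[[0,0.2,12],0,0],[[0,0,11],0,0],[[0,0,0],0,0.6],[[0,0,0],0,1],[[0,0,0],0,1],[[0,0,0],0,1],[[0,0,0],0,1],[[0,0,0],0,1]]' --newtons 40

```text
clock: 5.28
ee_pos: [475.7, 222.3, 88.4]
orientation: [[-0.439, 0.899, 0.0], [0.899, 0.439, 0.0], [0.0, 0.001, -1.0]]
wrist_force: [-1.8, -0.1, 5.0]
gripper_width: 10.9
```

Request:
carry_out --steps '[[[0,0,0],0,1],[[0,0,0],0,1],[[0,0,-8],0,1],[[0,0,-20],0,1],[[0,0,-25],0,1],[[0,0,-25],0,1],[[0,0,-25],0,1],[[0,0,-20],0,1],[[0,0,0],0,1],[[0,0,0],0,1]]'

```text
clock: 6.52
ee_pos: [474.8, 222.0, 210.1]
orientation: [[-0.439, 0.899, -0.001], [0.899, 0.439, -0.0], [0.0, -0.001, -1.0]]
wrist_force: [-0.5, -0.1, -5.2]
gripper_width: 11.4
```

```bash
python3 - <<'E'
from plan import *; from h import *
o=r.get_obs(); print(o["ee_pos"],o["wrist_force"],o["moment"],o["gripper_width"])
R=np.array(o["orientation"]); yaw=np.arctan2(R[1,1],R[0,1])
for n in("scene","top"):
    im,d=r.snapshot(n); cv2.imwrite(f"pics/{n}2.png",im[:,:,::-1])
    print(n,[(np.round(f["extent"]).tolist(),round(f["confidence"],2)) for f in r.find_in("rest",n)])
# hole seen in hand: dock target: rest home (2.5,16) start search y=~22 ; grip rel = -15
D=np.array([525.7,-193.4]); t=.189; c,s=np.cos(t),np.sin(t)
for y in (6,16,22): 
    p=np.array([-12-8,y]); print(y,D+[p[0]*c-p[1]*s,p[0]*s+p[1]*c])
E
python3 -c "
import cv2; im=cv2.imread('pics/scene2.png'); cv2.imwrite('pics/scene2c.png',cv2.resize(im[190:360,270:470],None,fx=3.5,fy=3.5,interpolation=2))"
```

```text
[474.81783012 222.0213326  210.13474193] [-0.52093114 -0.07801166 -5.24129891] [-0.06943566  0.10125591 -0.00035945] 11.44564072073868
scene [([327.0, 235.0, 398.0, 299.0], 0.79)]
top [([161.0, 181.0, 195.0, 224.0], 0.97)]
6 [ 504.92888716 -191.26438031]
16 [ 503.0501192  -181.44245428]
22 [ 501.92285842 -175.54929866]
```

View pics/scene2c.png

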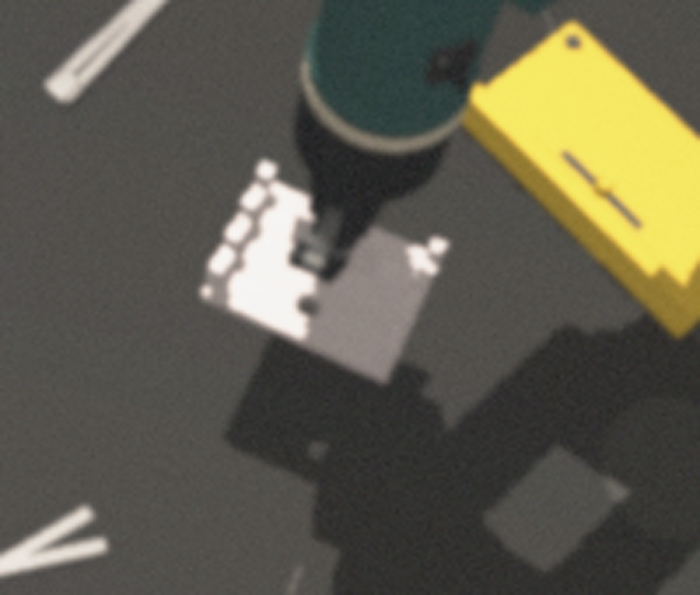

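Lifted: the rest is level in the fingers with its hole at crop (308, 303), and the wrist shows about 5 N. I'll check the hole's offset in the hand and plan the transfer, staying 8 mm off the fence with the hole's y at 8.

```bash
python3 - <<'E'
from plan import *; from h import *
o=r.get_obs(); R=np.array(o["orientation"]); 
h=onplane("scene",(357.6,276.2),127); d=h-o["ee_pos"]; print("hole rel tool x,y:",d@R[:,0],d@R[:,1])
im=cv2.imread("pics/scene2.png")[:,:,::-1].copy()
D=np.array([525.7,-193.4]); t=.189; c,s=np.cos(t),np.sin(t)
p=np.array([2.5-15-8,8]); q=D+[p[0]*c-p[1]*s,p[0]*s+p[1]*c]; print(q)
rows([(q[0],q[1],205,.189,13)],1)
E
```

```text
hole rel tool x,y: -0.09644142476331559 33.17969874617789
[ 504.06203727 -189.3939335 ]
[[[-29.0, -12.0, 0.0], np.float64(0.02), 1], [[-30.0, -11.0, 0.0], np.float64(0.02), 1], [[-30.0, -11.0, 0.0], np.float64(0.02), 1], [[-30.0, -10.0, 0.0], np.float64(0.02), 1], [[-30.0, -9.0, 1.0], np.float64(0.02), 1], [[-31.0, -9.0, 0.0], np.float64(0.02), 1], [[-31.0, -8.0, 1.0], np.float64(0.02), 1], [[-31.0, -8.0, 0.0], np.float64(0.02), 1], [[-31.0, -7.0, 1.0], np.float64(0.02), 1], [[-31.0, -6.0, 0.0], np.float64(0.02), 1]]
[[[-31.0, -6.0, 1.0], np.float64(0.02), 1], [[-31.0, -5.0, 0.0], np.float64(0.02), 1], [[-31.0, -5.0, 1.0], np.float64(0.02), 1]]
end [ 504.1 -189.2  204.9] 0.1939
```

Hole offset in the hand is (−0.1, 33.2) against the nominal (0, 35), which is consistent with the calibration. Moving.

Request:
carry_out --steps '[[[-29,-12,0],0.02,1],[[-30,-11,0],0.02,1],[[-30,-11,0],0.02,1],[[-30,-10,0],0.02,1],[[-30,-9,1],0.02,1],[[-31,-9,0],0.02,1],[[-31,-8,1],0.02,1],[[-31,-8,0],0.02,1],[[-31,-7,1],0.02,1],[[-31,-6,0],0.02,1]]'

```text
clock: 7.98
ee_pos: [498.5, -95.8, 207.3]
orientation: [[-0.25, 0.968, -0.001], [0.968, 0.25, 0.0], [0.001, -0.001, -1.0]]
wrist_force: [0.2, 0.1, -3.6]
gripper_width: 11.4
```

Request:
carry_out --steps '[[[-31,-6,1],0.02,1],[[-31,-5,0],0.02,1],[[-31,-5,1],0.02,1],[[0,0,15],0,1],[[0,0,20],0,1],[[0,0,20],0,1],[[0,0,15],0,1],[[0,0,0],0,1],[[0,0,0],0,1],[[0,0,0],0,1]]'

```text
clock: 9.22
ee_pos: [505.3, -189.1, 136.6]
orientation: [[-0.193, 0.981, 0.001], [0.981, 0.193, -0.001], [-0.001, 0.001, -1.0]]
wrist_force: [-0.3, -0.5, -4.3]
gripper_width: 11.2
```

```bash
cat > st.py <<'E'
from bench import r; import numpy as np
def st():
    o=r.get_obs(); R=o["orientation"]; t=.189; d=o["ee_pos"]-np.array([525.7,-193.4,0]); c,s=np.cos(t),np.sin(t)
    print("dock-frame rest x,y (nominal):",np.round([d[0]*c+d[1]*s+15,-d[0]*s+d[1]*c],2),"underside dock z %.2f"%(d[2]-88.4),"yaw %.4f"%np.arctan2(R[1,1],R[0,1]),
     "F dock",np.round([o["wrist_force"]@[c,s,0],o["wrist_force"]@[-s,c,0],o["wrist_force"][2]],2),"M",np.round(o["moment"],2),"w %.1f"%o["gripper_width"],"t",o["clock"])
E
python3 - <<'E'
from st import *; st()
from h import *
for n in("scene","top"):
    im,d=r.snapshot(n); cv2.imwrite(f"pics/{n}3.png",im[:,:,::-1])
t=cv2.resize(cv2.imread("pics/top3.png")[150:250,280:400],None,fx=3.3,fy=3.3,interpolation=2); s=cv2.resize(cv2.imread("pics/scene3.png")[110:230,170:290],None,fx=3.3,fy=3.3,interpolation=2)
o=np.zeros((396,800,3),np.uint8); o[:t.shape[0],:t.shape[1]]=t; o[:s.shape[0],400:400+s.shape[1]]=s; cv2.imwrite("pics/c3.png",o)
E
```

```text
dock-frame rest x,y (nominal): [-4.22  8.03] underside dock z 48.23 yaw 0.1941 F dock [-0.38 -0.43 -4.34] M [-0.05  0.04  0.04] w 11.2 t 9.225
```

View pics/c3.png

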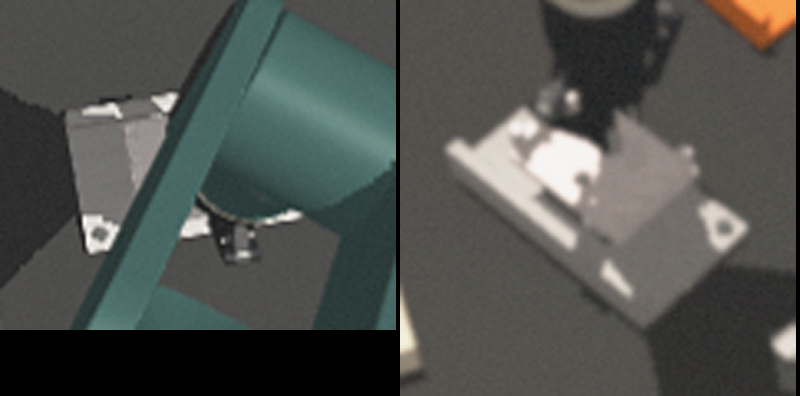

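The picture shows the rest held over the grey dock, parallel to the fence, with the hole at crop (580, 178). Lowering to just above pin-tip height.

Request:
carry_out --steps '[[[0,0,6],0.005,1],[[0,0,6],0,1],[[0,0,6],0,1],[[0,0,4],0,1],[[0,0,2.5],0,1],[[0,0,0],0,1],[[0,0,0],0,1]]'

```text
clock: 10.2
ee_pos: [504.9, -189.0, 111.5]
orientation: [[-0.188, 0.982, 0.0], [0.982, 0.188, -0.0], [-0.0, 0.0, -1.0]]
wrist_force: [-0.3, 1.4, -4.8]
gripper_width: 11.1
```

```bash
python3 -c "from st import *; st()"
```

```text
dock-frame rest x,y (nominal): [-4.64  8.23] underside dock z 23.11 yaw 0.1890 F dock [-0.05  1.41 -4.83] M [ 0.    0.02 -0.04] w 11.1 t 10.2
```

Request:
carry_out --steps '[[[0,2,0],0,1],[[0,2,0],0,1],[[0,1,0],0,1],[[0,0,0],0,1],[[0,0,0],0,1]]'

```text
clock: 10.82
ee_pos: [509.6, -188.0, 111.4]
orientation: [[-0.188, 0.982, -0.0], [0.982, 0.188, 0.0], [0.0, -0.0, -1.0]]
wrist_force: [-0.9, 0.2, -4.0]
gripper_width: 11.6
```

Request:
carry_out --steps '[[[0,0.5,0],0,1],[[0,0.5,0],0,1],[[0,0,0],0,1],[[0,0,0],0,1]]'

```text
clock: 11.32
ee_pos: [510.6, -187.8, 111.4]
orientation: [[-0.188, 0.982, -0.0], [0.982, 0.188, 0.0], [0.0, -0.0, -1.0]]
wrist_force: [-0.1, -0.1, -4.5]
gripper_width: 11.4
```

```bash
python3 -c "from st import *; st()"
```

```text
dock-frame rest x,y (nominal): [1.24 8.35] underside dock z 22.98 yaw 0.1890 F dock [-0.11 -0.08 -4.52] M [-0.01  0.04 -0.01] w 11.4 t 11.325
```

Request:
carry_out --steps '[[[0,0.5,0],0,1],[[0,0,0],0,1],[[0,0,0],0,1]]'

```text
clock: 11.7
ee_pos: [511.1, -187.7, 111.4]
orientation: [[-0.188, 0.982, -0.0], [0.982, 0.188, 0.0], [0.0, -0.0, -1.0]]
wrist_force: [0.8, 0.5, -4.6]
gripper_width: 11.5
```

Request:
carry_out --steps '[[[0,0.5,0],0,1],[[0,0,0],0,1],[[0,0,0],0,1]]'

```text
clock: 12.08
ee_pos: [511.6, -187.6, 111.4]
orientation: [[-0.188, 0.982, -0.0], [0.982, 0.188, 0.0], [0.0, -0.0, -1.0]]
wrist_force: [-0.4, 1.0, -5.0]
gripper_width: 11.2
```

Request:
carry_out --steps '[[[0,0.5,0],0,1],[[0,0,0],0,1],[[0,0,0],0,1]]'

```text
clock: 12.45
ee_pos: [512.1, -187.5, 111.4]
orientation: [[-0.188, 0.982, -0.0], [0.982, 0.188, 0.0], [0.0, -0.0, -1.0]]
wrist_force: [0.4, -1.2, -4.2]
gripper_width: 11.2
```

Request:
carry_out --steps '[[[0,0.5,0],0,1],[[0,0,0],0,1],[[0,0,0],0,1]]'

```text
clock: 12.82
ee_pos: [512.3, -187.5, 111.4]
orientation: [[-0.188, 0.982, -0.001], [0.982, 0.188, 0.0], [0.0, -0.001, -1.0]]
wrist_force: [-2.5, -0.9, -3.0]
gripper_width: 11.3
```

Request:
carry_out --steps '[[[0,0.5,0],0,1],[[0,0,0],0,1],[[0,0,0],0,1]]'

```text
clock: 13.2
ee_pos: [512.4, -187.4, 111.3]
orientation: [[-0.188, 0.982, -0.002], [0.982, 0.188, 0.0], [0.0, -0.001, -1.0]]
wrist_force: [-4.4, -2.7, -1.6]
gripper_width: 11.3
```

Request:
carry_out --steps '[[[0,0.5,0],0,1],[[0,0,0],0,1],[[0,0,0],0,1]]'

```text
clock: 13.58
ee_pos: [512.5, -187.4, 111.3]
orientation: [[-0.188, 0.982, -0.002], [0.982, 0.188, 0.0], [0.001, -0.002, -1.0]]
wrist_force: [-6.0, -2.7, -1.1]
gripper_width: 11.7
```

Fence contact came at nominal x ≈ 3.0, exactly as expected, with a soft arm (about 4 N/mm). I'll back off 1.6 mm and lower onto the pin tip.

Request:
carry_out --steps '[[[0,-1.6,0],0,1],[[0,0,0],0,1],[[0,0,1],0,1],[[0,0,1],0,1],[[0,0,0],0,1],[[0,0,0],0,1]]'

```text
clock: 14.32
ee_pos: [512.3, -187.6, 109.4]
orientation: [[-0.188, 0.982, 0.0], [0.982, 0.188, 0.0], [-0.0, 0.0, -1.0]]
wrist_force: [-0.2, 0.7, -4.3]
gripper_width: 11.3
```

Request:
carry_out --steps '[[[0,0,0.5],0,1],[[0,0,0.5],0,1],[[0,0,0],0,1],[[0,0,0],0,1]]'

```text
clock: 14.82
ee_pos: [512.1, -187.6, 108.4]
orientation: [[-0.188, 0.982, 0.0], [0.982, 0.188, 0.0], [0.0, 0.0, -1.0]]
wrist_force: [-0.1, 0.5, -4.0]
gripper_width: 11.3
```

Request:
carry_out --steps '[[[0,0,0.5],0,1],[[0,0,0],0,1],[[0,0,0],0,1]]'

```text
clock: 15.2
ee_pos: [512.1, -187.6, 108.2]
orientation: [[-0.188, 0.982, 0.0], [0.982, 0.188, -0.0], [-0.0, 0.0, -1.0]]
wrist_force: [-1.0, 1.4, 2.9]
gripper_width: 11.2
```

```bash
python3 -c "from st import *; st()"
```

```text
dock-frame rest x,y (nominal): [2.7  8.22] underside dock z 19.80 yaw 0.1890 F dock [-0.69  1.58  2.88] M [0.06 0.13 0.04] w 11.2 t 15.2
```

Pin contact at underside z ≈ 20, with about 7 N of press. I'll ease it a little and slide +y.

Request:
carry_out --steps '[[[0,0,-0.15],0,1],[[0.8,0,0],0,1],[[0.8,0,0],0,1],[[0.8,0,0],0,1],[[0.6,0,0],0,1],[[0,0,0],0,1]]'

```text
clock: 15.95
ee_pos: [511.9, -185.9, 108.3]
orientation: [[-0.188, 0.982, 0.001], [0.982, 0.188, -0.002], [-0.002, 0.001, -1.0]]
wrist_force: [-2.8, -5.9, 1.6]
gripper_width: 11.2
```

Request:
carry_out --steps '[[[0.5,0,0],0,1],[[0.5,0,0],0,1],[[0,0,0],0,1]]'

```text
clock: 16.32
ee_pos: [511.6, -184.9, 108.2]
orientation: [[-0.188, 0.982, 0.001], [0.982, 0.188, -0.002], [-0.002, 0.0, -1.0]]
wrist_force: [-2.7, -6.3, 0.8]
gripper_width: 11.1
```

Request:
carry_out --steps '[[[0.5,0,0],0,1],[[0.5,0,0],0,1],[[0,0,0],0,1]]'

```text
clock: 16.7
ee_pos: [511.4, -183.6, 108.1]
orientation: [[-0.188, 0.982, 0.001], [0.982, 0.188, -0.002], [-0.002, 0.0, -1.0]]
wrist_force: [-1.3, -4.3, 0.1]
gripper_width: 11.3
```

```bash
python3 -c "from st import *; st()"
```

```text
dock-frame rest x,y (nominal): [ 2.8 12.3] underside dock z 19.74 yaw 0.1893 F dock [-2.06 -4.03  0.11] M [-0.82  0.26 -0.04] w 11.3 t 16.7
```

Request:
carry_out --steps '[[[0.5,0,0],0,1],[[0.5,0,0],0,1],[[0,0,0],0,1]]'

```text
clock: 17.08
ee_pos: [510.4, -181.0, 107.5]
orientation: [[-0.188, 0.982, -0.001], [0.982, 0.188, 0.001], [0.001, -0.001, -1.0]]
wrist_force: [-0.6, 0.6, -4.5]
gripper_width: 11.7
```

Request:
carry_out --steps '[[[0.5,0,0],0,1],[[0.5,0,0],0,1],[[0,0,0],0,1]]'

```text
clock: 17.45
ee_pos: [510.6, -180.5, 108.0]
orientation: [[-0.188, 0.982, -0.0], [0.982, 0.188, 0.0], [0.0, -0.0, -1.0]]
wrist_force: [0.2, -0.5, -4.1]
gripper_width: 11.3
```

```bash
python3 -c "from st import *; st()"
```

```text
dock-frame rest x,y (nominal): [ 2.63 15.48] underside dock z 19.58 yaw 0.1891 F dock [ 0.06 -0.56 -4.07] M [-0.01  0.08 -0.02] w 11.3 t 17.45
```

Contact vanished near y ≈ 13, so the hole has captured the taper (3 mm margin). That puts the pin at y ≈ 16, which agrees with the vision estimate of 16.3. Lowering gently.

Request:
carry_out --steps '[[[0.3,0,0.7],0,1],[[0,0,0.7],0,1],[[0,0,0],0,1],[[0,0,0],0,1]]'

```text
clock: 17.95
ee_pos: [510.6, -180.4, 106.6]
orientation: [[-0.188, 0.982, -0.0], [0.982, 0.188, 0.0], [0.0, 0.0, -1.0]]
wrist_force: [0.0, 0.1, -4.6]
gripper_width: 11.5
```

Request:
carry_out --steps '[[[0,0,0.7],0,1],[[0,0,0.7],0,1],[[0,0,0],0,1]]'

```text
clock: 18.32
ee_pos: [510.6, -180.4, 105.2]
orientation: [[-0.188, 0.982, -0.0], [0.982, 0.188, 0.0], [0.0, -0.0, -1.0]]
wrist_force: [0.7, 0.3, -4.8]
gripper_width: 11.8
```

Request:
carry_out --steps '[[[0,0,0.7],0,1],[[0,0,0.7],0,1],[[0,0,0],0,1]]'

```text
clock: 18.7
ee_pos: [510.6, -180.4, 103.8]
orientation: [[-0.188, 0.982, -0.0], [0.982, 0.188, 0.0], [0.0, -0.0, -1.0]]
wrist_force: [-0.3, -0.8, -4.0]
gripper_width: 11.2
```

```bash
python3 -c "from st import *; st()"
```

```text
dock-frame rest x,y (nominal): [ 2.62 15.63] underside dock z 15.39 yaw 0.1890 F dock [-0.4  -0.74 -4.02] M [-0.01  0.08 -0.  ] w 11.2 t 18.7
```

Past the taper (z = 15.4) with no side force, so the hole is on the pin. Lowering the rest of the way to the plate.

Request:
carry_out --steps '[[[0,0,0.8],0,1],[[0,0,0.8],0,1],[[0,0,0.8],0,1],[[0,0,0.8],0,1],[[0,0,0.6],0,1],[[0,0,0],0,1],[[0,0,0],0,1]]'

```text
clock: 19.58
ee_pos: [510.6, -180.4, 100.1]
orientation: [[-0.188, 0.982, -0.0], [0.982, 0.188, 0.0], [0.0, -0.0, -1.0]]
wrist_force: [0.7, -0.1, -4.1]
gripper_width: 11.2
```

Request:
carry_out --steps '[[[0,0,0.4],0,1],[[0,0,0.4],0,1],[[0,0,0],0,1],[[0,0,0],0,1]]'

```text
clock: 20.08
ee_pos: [510.6, -180.4, 99.2]
orientation: [[-0.188, 0.982, -0.0], [0.982, 0.188, 0.0], [0.0, -0.0, -1.0]]
wrist_force: [0.1, 0.9, -3.7]
gripper_width: 11.3
```

Request:
carry_out --steps '[[[0,0,0.4],0,1],[[0,0,0],0,1],[[0,0,0],0,1]]'

```text
clock: 20.45
ee_pos: [510.6, -180.4, 98.9]
orientation: [[-0.188, 0.982, -0.0], [0.982, 0.188, 0.0], [0.0, 0.0, -1.0]]
wrist_force: [-0.2, 0.5, -4.0]
gripper_width: 11.2
```

```bash
python3 -c "from st import *; st()"
```

```text
dock-frame rest x,y (nominal): [ 2.66 15.61] underside dock z 10.45 yaw 0.1890 F dock [-0.12  0.57 -3.97] M [0.01 0.04 0.03] w 11.2 t 20.45
```

Request:
carry_out --steps '[[[0,0,0.3],0,1],[[0,0,0],0,1],[[0,0,0],0,1]]'

```text
clock: 20.82
ee_pos: [510.6, -180.4, 98.5]
orientation: [[-0.188, 0.982, -0.0], [0.982, 0.188, 0.0], [0.0, -0.0, -1.0]]
wrist_force: [0.9, 0.2, -3.8]
gripper_width: 11.4
```

Request:
carry_out --steps '[[[0,0,0.2],0,1],[[0,0,0],0,1],[[0,0,0],0,1]]'

```text
clock: 21.2
ee_pos: [510.6, -180.4, 98.4]
orientation: [[-0.188, 0.982, -0.0], [0.982, 0.188, 0.0], [0.0, -0.0, -1.0]]
wrist_force: [-0.9, 0.4, -2.4]
gripper_width: 11.7
```

```bash
python3 -c "from st import *; st()"
```

```text
dock-frame rest x,y (nominal): [ 2.63 15.64] underside dock z 10.01 yaw 0.1890 F dock [-0.82  0.61 -2.42] M [ 0.02  0.08 -0.04] w 11.7 t 21.2
```

It is on the plate at z = 10.0 with the load starting to transfer. I'll press lightly, open only partway because the fence is close, and then rise.

Request:
carry_out --steps '[[[0,0,0.1],0,1],[[0,0,0],0,0.85],[[0,0,0],0,0.75],[[0,0,0],0,0.65],[[0,0,0],0,0.65],[[0,0,0],0,0.65],[[0,0,0],0,0.65]]'

```text
clock: 22.08
ee_pos: [510.7, -180.4, 98.3]
orientation: [[-0.188, 0.982, 0.0], [0.982, 0.188, 0.0], [0.0, 0.0, -1.0]]
wrist_force: [0.5, -0.7, -0.5]
gripper_width: 30.0
```

```bash
python3 -c "from st import *; st()"
```

```text
dock-frame rest x,y (nominal): [ 2.66 15.59] underside dock z 9.86 yaw 0.1890 F dock [ 0.4  -0.76 -0.48] M [-0.02 -0.01  0.04] w 30.0 t 22.075
```

Released, with the wrist force near zero. Rising, then moving back out of view.

Request:
carry_out --steps '[[[0,0,-5],0,0.65],[[0,0,-15],0,0.65],[[0,0,-25],0,0.65],[[0,0,-30],0,0.65],[[0,0,-40],0,0.65],[[0,0,-40],0,0.65],[[0,0,-30],0,0.65],[[-30,-10,0],0,0.65],[[-40,-10,0],0,0.65],[[-40,-10,0],0,0.65]]'

```text
clock: 23.32
ee_pos: [501.7, -295.0, 284.8]
orientation: [[-0.189, 0.982, 0.001], [0.982, 0.189, -0.001], [-0.001, 0.001, -1.0]]
wrist_force: [0.1, -0.2, 0.6]
gripper_width: 29.7
```

Request:
carry_out --steps '[[[-50,-5,0],0,0.65],[[-50,-5,0],0,0.65],[[-50,-5,0],0,0.65],[[-50,-5,0],0,0.65],[[0,0,0],0,0.65],[[0,0,0],0,0.65]]'

```text
clock: 24.08
ee_pos: [519.4, -493.7, 283.7]
orientation: [[-0.187, 0.982, -0.0], [0.982, 0.187, 0.001], [0.001, 0.0, -1.0]]
wrist_force: [0.9, 0.1, -0.3]
gripper_width: 29.7
```

```bash
python3 - <<'E'
from st import *; st()
from h import *
for n in("scene","top"):
    im,d=r.snapshot(n); cv2.imwrite(f"pics/{n}4.png",im[:,:,::-1])
    W=cloud(n,d); t=.189
    q=W-np.array([525.7,-193.4,0]); x=q[...,0]*np.cos(t)+q[...,1]*np.sin(t); y=-q[...,0]*np.sin(t)+q[...,1]*np.cos(t)-15.6
    for nm,x0,x1,y0,y1 in(("+y",0,26,15,40),("-y",0,26,-40,-15)):
        m=(x>x0)&(x<x1)&(y>y0)&(y<y1)&(d>0); print(n,nm,"plate top z",np.median(W[...,2][m]),m.sum())
    m=(x>40)&(x<56)&(y<-65)&(y>-110)&(d>0);print("bare fence",np.median(W[...,2][m]))
t=cv2.resize(cv2.imread("pics/top4.png")[150:250,280:400],None,fx=3.3,fy=3.3,interpolation=2); s=cv2.resize(cv2.imread("pics/scene4.png")[110:230,170:290],None,fx=3.3,fy=3.3,interpolation=2)
o=np.zeros((396,800,3),np.uint8); o[:t.shape[0],:t.shape[1]]=t; o[:s.shape[0],400:400+s.shape[1]]=s; cv2.imwrite("pics/c4.png",o)
E
```

```text
dock-frame rest x,y (nominal): [ -47.56 -293.74] underside dock z 195.25 yaw 0.1886 F dock [ 0.89 -0.04 -0.33] M [ 0.01  0.   -0.03] w 29.7 t 24.075
scene +y plate top z 18.848494183524167 80
scene -y plate top z 18.624914183544888 86
bare fence 30.898943718941837
top +y plate top z 18.266337874809665 96
top -y plate top z 18.324464223978566 99
bare fence 32.97234043064668
```

View pics/c4.png

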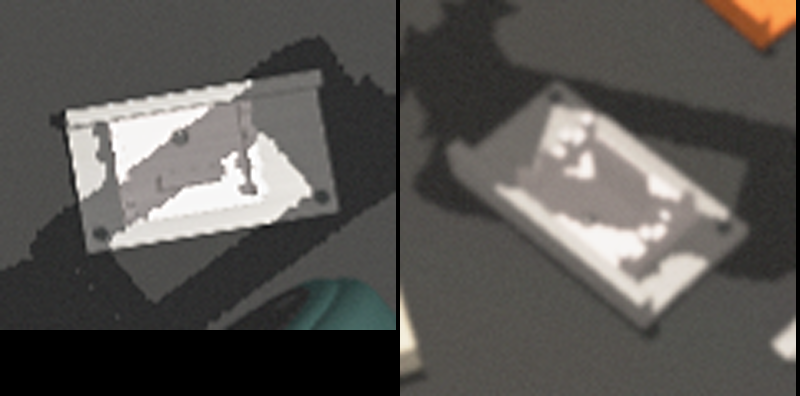

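The crops show the rest sitting square on the grey dock with its edge along the fence; the hole is at (180, 137) in the top crop. Its plate top measures 18.3–18.8 mm on both sides (18 expected when home, 28 if it were on the pin tip). The gripper is well clear, so I'm handing in.

```bash
python3 -c "
from bench import r; print(r.close_job())"
```

```text
the job is handed in; nothing more can be done
None
```

The rest is home on the grey steel dock, flat on the plate with the pin through its hole and its edge along the fence. It has been released and the job is handed in; no verdict was reported.

- **Placement:** I gripped the rest by its tab, touched the fence gently to find it, and backed off. I then slid the rest along the pin tip at no more than about 7 N until the hole dropped on, at dock y ≈ 15.6 mm. From there I lowered it to the plate. The highest force I read on the dock or pin was about 7–8 N.
- **Last checks:**
  - At release, from the arm pose and the fitted dock pose, the rest was at x ≈ 2.6, y ≈ 15.6 and z ≈ 10.0 mm in the dock frame, parallel to it.
  - Depth from both cameras put its plate top at 18.3–18.8 mm on both sides. Home should read 18, and riding on the pin would read 28.
  - The gripper was well clear.
- **Disagreements:** My scene-camera fit of the dock was poor because its shaded fence spoiled the outline, so I used the top-camera fit; the fence and pin contacts then confirmed it. The final depth readings of the fence were 1–3 mm low, at 31 and 33 mm instead of 34.
- **Not checked:** I did not re-measure the other things on the bench afterwards, though the arm passed well above them.

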